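# Index the vial turntable one hole on

## Task

The vial under the inspection camera has been checked: bring the next one under it by indexing the turntable one hole clockwise, seen from above. With a fingertip press the black plunger button on the table's rim down, keep it down while you push the table round by it, then let go so that the plunger springs fully up into the next hole and locks the table. Do not overshoot to a further hole, do not lift anything, keep off the vials and the camera, and leave the bottle, spare vial and box where they stand.

Things in the scene. Friction and masses are not known exactly. Their poses are not given: they have to be found in the camera images.
- turntable (a joint): Aluminium turntable, 196 mm across, on a white drum. Value: its turn in rad, 0 at the hole it starts in, growing clockwise seen from above; holes are 0.785 rad apart. Locked (0.01 rad of play) while the plunger's head is up in a hole. Freed, it turns lightly (1 N at the button) and stays where left.
- plunger (a joint): Spring plunger on a lug of the turntable's rim. Value: how far its button is pressed straight down, m: 0 up, 0.010 at its stop (spring 3.5 N up, 7 N at the stop). Its thick tapered head, under the index plate, leaves the hole downwards, clear once pressed 0.007; between holes it cannot come up. Let go within 4 mm (along the arc) of a hole, it springs up and centres the table.
- button_top (a point): Centre of the top of the plunger's button: black, flat, round, 28 mm across, 118 mm from the turntable's axis, 84 mm above the bench when up. It stands 12 mm proud of a steel collar 40 mm across (top 72 mm above the bench) when up, 2 mm when at its stop. It goes round with the table and turns under a fingertip.
- table_centre (a point): Centre of the turntable's top face, on its vertical axis, 62 mm above the bench. Eight black ring wells (37 mm outside, 14 mm high) stand on the face, 72 mm from the axis, 45 degrees apart; the button lies midway between two of them. A 44 mm low hub cap (11 mm) covers the middle.
- station: The fixed station: white drum 284 mm across with a steel index plate (top 46 mm above the bench) whose eight round 18 mm holes, joined by a ring slot, lie 118 mm from the axis. Origin on the axis at bench height; its x axis points from the axis to the camera's column.
- view_point (a point): Point of the fixed station straight under the camera lens, at the height of the turntable's top face, 72 mm from the axis: where the well under the camera stands.
- camera: Fixed inspection camera: grey 42 mm body with a white 68 mm ring light (underside 150 mm above the bench) over one well, on an arm from a 16 mm column, 244 mm high, 172 mm from the axis, on the far side from the plunger. Origin as the station's.
- vial1: Loose capped amber glass vial, 28 mm across, 61 mm high (white cap 24 mm), standing in a well of the turntable, top 123 mm above the bench; it stands under the camera at the start. Origin at the centre of its underside.
- vial2: Loose capped amber glass vial, 28 mm across, 61 mm high (white cap 24 mm), standing in a well of the turntable, top 123 mm above the bench; it is the next one: 45 degrees anticlockwise from the camera's place at the start. Origin at the centre of its underside.
- vial3: Loose capped amber glass vial, 28 mm across, 61 mm high (white cap 24 mm), standing in a well of the turntable, top 123 mm above the bench; it follows vial2, 45 degrees on anticlockwise. Origin at the centre of its underside.
- vial4: Loose capped amber glass vial, 28 mm across, 61 mm high (white cap 24 mm), standing in a well of the turntable, top 123 mm above the bench; it follows vial3, 45 degrees on anticlockwise. Origin at the centre of its underside.
- vial5: Loose capped amber glass vial, 28 mm across, 61 mm high (white cap 24 mm), standing in a well of the turntable, top 123 mm above the bench; it follows vial4, 45 degrees on anticlockwise. Origin at the centre of its underside.
- spare_vial: Bystander: loose capped amber vial of the same kind, 28 by 61 mm, standing on the bench beside the station. Origin at the centre of its underside.
- bottle: Bystander: amber glass bottle, 60 mm across, 125 mm high, on the bench beside the station. Origin at the centre of its underside.
- cap_box: Bystander: open grey plastic box, 110 by 80 by 35 mm, on the bench beside the station. Origin at the centre of its underside.
Things that resemble listed ones, but are neither listed nor needed, are in the scene too. Leave any green look-alike of the vial2 alone.

How it is judged:
By the outcome, as a careful person would: the job done as asked, in the order asked, and still so for the second after the job is handed in, with the robot touching nothing.
It also fails if it takes over 43 s, if anything falls off the work surface, if the arm or the gripper's body presses on something with over 40 N, if the wrist force passes 120 N, or if a joint passes its speed limit or range.

## Robot

A 6-joint arm with a two-finger parallel gripper is mounted at the origin on the work surface. World frame = base frame: x ahead of the robot, y to its left, z up, the work surface at z = 0. Lengths are in m, angles in rad, forces in N, time in s.
With the tool pointing down it reaches from about 0.425 to 0.95 m from the base axis. Payload 3.5 kg.
Tool frame: the origin (TCP) lies between the finger pads; the fingertips stand 17 mm ahead of it and the grasp point (between the pads) lies 2 mm behind it; z points along the fingers, y is the direction in which the jaws open and shut (so a half turn about z gives the same grasp; the last joint's range is limited). The gripper opens to 85 mm and grips with 20 to 120 N. Pads are 22 mm wide; open, the fingers measure 114 mm over their backs; the gripper's body (76 mm by 85 mm) begins 54 mm behind the grasp point. The pads swing forward as they close: fully open they stand 13 mm farther back than shut.
Start: joints at [1.018, 0.286, 1.577, -0, 1.279, -0.15], TCP at [0.265, 0.621, 0.248] pointing down, gripper open.
Joint ranges: [-2.77, 2.77], [-0.9, 2.22], [0.21, 2.48], [-1.53, 4.67], [0.24, 2.81], [-2.84, 2.84]. Speed limits (rad/s): [2.79, 2.79, 3.14, 3.14, 3.14, 3.14].

## Interface

Orientations are given as a unit quaternion [x, y, z, w].
In Python, from plant import ctrl gives the robot as it stands.
- The arm moves only by the tool carry_out, never from a script. Its argument "commands" is a list of rows, each an object with "delta_pos": the shift along the tool's x, y, z in m, a list of three; "delta_rot": the turn, a rotation vector about the tool's x, y, z in rad, a list of three; "claw": the opening in per cent of the stroke, from 0 (shut) to 100 (fully open). A call has 1 to 8 rows; each row is the pose to reach, as a shift and turn from the pose measured when the call began, along the tool's axes at that moment; what a row does not reach only later rows make up. A row lasts 1/12 s, in which the tool goes at most 41.7 mm and 7.16 degrees, less where a joint would pass 70% of its speed; a pose out of reach is approached as far as the arm can. A call with a gripper value outside its range is refused whole. The fingers move at their own pace and stop on an object; "force" is the grip in N (left out, the last holds). Time passes only in rows, so rows that repeat a pose let the fingers close. It gives the time, the measured TCP pose, the force and the opening at its end, in the units of the state.
- ctrl.get_state(): the state, without advancing time (a new reading comes with each control period).
- ctrl.read_camera(name): name is "scene" or "top" or "wrist"; returns (picture, depth): 420x560x3 uint8, red, green, blue; 420x560 float32, m along the optical axis (not along the pixel's ray), 0 where there is no reading.
- ctrl.camera_info(name): a dict with "fx", "fy", "cx", "cy" (pixels), "rvec" (rotation vector, rad) and "tvec" (3), from world to camera coordinates, as OpenCV has them; the wrist camera has in their place "mount" (4x4, takes a point from camera to tool coordinates, whose origin is the TCP and whose axes are the flange's). Camera axes: x right, y down, z forward; pixel columns grow to the right and rows downward; lengths in m; the calibration is good to about 2 mm. A picture is of the moment at which its call begins: read the wrist's pose just before it. camera_info takes no time and is no camera call.
- ctrl.sign_off(): hands the job in, once; it reports no verdict.
The state is a dict: "time": time; "qpos": joint angles; "dq": joint speeds; "joint_efforts": joint torques, N m; "eef_pos": TCP position; "tcp_rot": TCP orientation; "contact_force": force on the tool from outside, world axes, zero at the start; "wrist_torque": the same for the moment, N m; "opening": opening from 0.0 (shut) to 1.0 (fully open).
Only numpy, scipy, OpenCV 4.12 (cv2) and the standard library are available. Lean on these libraries where they do the work, as an engineer would, in place of code of your own. Each camera call takes 0.05 s, during which the arm holds its last target.

## Working session

There is one attempt and no reset: what is moved stays moved. The work goes in short steps, Python scripts to look and compute and a tool call to move; the robot and the scene stay as the last step left them, time stands still between calls to the robot, and variables do not carry over. Pictures are saved under pics/ and viewed, and the job is handed in when it is done.

Besides the shell and the picture viewer there is one more tool, called after "Call:" as name([rows], argument=value, ...), one row to a line, values as JSON. carry_out: Moves the arm, as the interface text tells. Its arguments: {"type":"object","properties":{"commands":{"type":"array"},"force":{"type":"number"}},"required":["commands"]}

```bash
mkdir -p pics; ls; python3 - <<'E'
from plant import ctrl
import cv2
print(ctrl.get_state())
for n in ["scene","top"]:
    im,d=ctrl.read_camera(n); cv2.imwrite(f"pics/{n}0.png",im[:,:,::-1]); 
    import numpy as np; np.savez(f"{n}0.npz",im=im,d=d)
    print(n,ctrl.camera_info(n))
E
```

```text
pics
{'time': 0.0, 'qpos': array([ 1.01801733e+00,  2.87197206e-01,  1.57821371e+00, -3.09282685e-05,
        1.27859519e+00, -1.50007639e-01]), 'dq': array([-0.00085572, -0.00017847,  0.00166372,  0.00155371, -0.00036186,
       -0.00161359]), 'joint_efforts': array([ 3.39486751e-04, -4.05983698e+01, -2.92625266e+01, -1.42186695e-04,
        5.82353459e-03, -1.42884147e-06]), 'eef_pos': array([0.26422751, 0.62044791, 0.24690623]), 'tcp_rot': array([ 2.00022667e-01,  9.79790527e-01, -1.13808228e-03, -4.01463678e-04]), 'contact_force': array([-0.60150498,  0.07264319, -0.35426307]), 'wrist_torque': array([-0.02627593, -0.02461059, -0.06255298]), 'opening': 0.9971784250504302}
scene {'fx': 529.33824837869, 'fy': 529.33824837869, 'cx': 278.8293518536228, 'cy': 218.41041825965053, 'rvec': array([ 1.53508845,  1.85355438, -0.94021326]), 'tvec': array([ 0.13031093, -0.31962038,  1.9470571 ])}
top {'fx': 463.3949526721063, 'fy': 463.3949526721063, 'cx': 281.6083461993435, 'cy': 200.61893585178248, 'rvec': array([ 2.18672711, -2.13715206,  0.10451337]), 'tvec': array([0.0024613 , 0.65604393, 1.26241058])}
```

View pics/scene0.png

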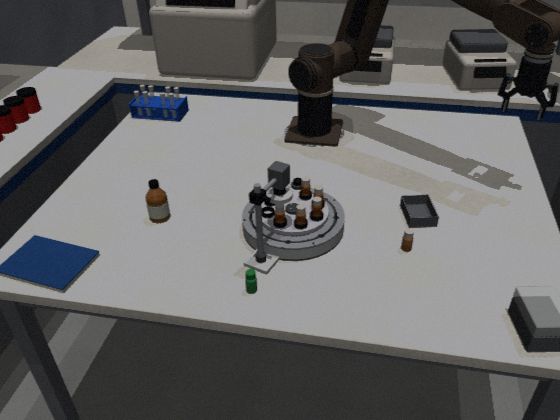

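View pics/top0.png

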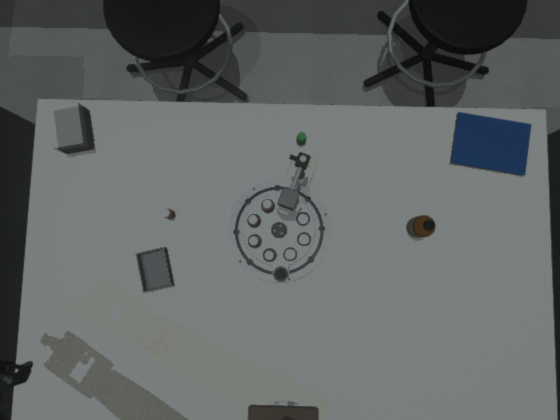

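The scene view shows the station at (293,215) with the camera column at (260,225). In the top view the table is at (280,230), the dark button at about (281,273) on the robot's side, and the column at (302,160). The vials are on the left side of the table and the green look-alike is at (301,138). I'll crop closer before choosing.

```bash
cat > h.py <<'E'
import numpy as np, cv2
from plant import ctrl
def ray(n,uv,z):
    c=ctrl.camera_info(n); R,_=cv2.Rodrigues(np.array(c['rvec'])); t=np.array(c['tvec'])
    o=-R.T@t; d=R.T@np.array([(uv[0]-c['cx'])/c['fx'],(uv[1]-c['cy'])/c['fy'],1.])
    return o+d*(z-o[2])/d[2]
def proj(n,P):
    c=ctrl.camera_info(n); K=np.array([[c['fx'],0,c['cx']],[0,c['fy'],c['cy']],[0,0,1]])
    return cv2.projectPoints(np.array(P,float).reshape(-1,3),np.array(c['rvec']),np.array(c['tvec']),K,None)[0][:,0]
E
python3 - <<'E'
from h import *
im=np.load('top0.npz')['im']; s=np.load('scene0.npz')['im']
def g(c,k): return cv2.resize(np.clip(255*(c/255.)**.6,0,255).astype(np.uint8)[:,:,::-1],None,fx=k,fy=k,interpolation=cv2.INTER_CUBIC)
cv2.imwrite('pics/topc.png',g(im[120:295,210:350],3.4)); 
cv2.imwrite('pics/scenec.png',g(s[150:310,220:360],3.7))
gr=im.mean(2)
print('min dark around button'); 
m=(gr[255:290,262:300]<75).astype(np.uint8)
n,l,st,ce=cv2.connectedComponentsWithStats(m)
for i in range(1,n):
    if st[i,4]>20: print(st[i],ce[i]+[262,255],ray('top',ce[i]+[262,255],.084))
for uv in [(279.3,229.5)]: print('c',ray('top',uv,.062))
E
```

```text
min dark around button
[ 1  0 14  7 32] [270.5     258.34375] [0.49562756 0.04287543 0.084     ]
[ 11  12  15  14 157] [280.38853503 273.59872611] [0.45615363 0.01564338 0.084     ]
[27 12 11  6 28] [294.14285714 270.        ] [ 0.46645234 -0.02057854  0.084     ]
[ 0 14 10  5 26] [266.34615385 271.15384615] [0.46167569 0.05301272 0.084     ]
c [0.57371905 0.02163788 0.062     ]
```

View pics/topc.png

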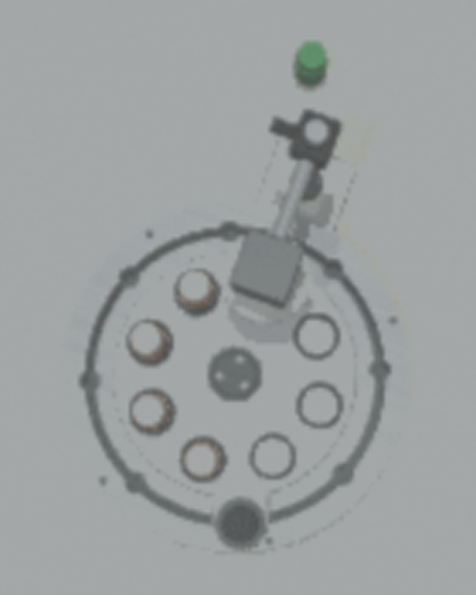

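View pics/scenec.png

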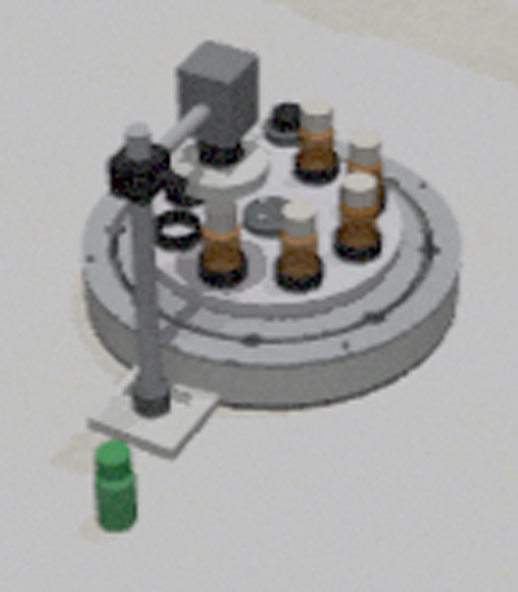

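```bash
python3 - <<'E'
from h import *
from scipy.spatial.transform import Rotation as Ro
from scipy.optimize import least_squares
h=np.array([(230,230),(333,269),(381,369),(344,474),(136,484),(90,380),(130,277)])
uv=(h+.5)/3.4-.5+[210,120]
P=np.array([ray('top',p,.046) for p in uv])[:,:2]
f=least_squares(lambda q:np.hypot(*(P-q[:2]).T)-q[2],[.57,.02,.118]); c=f.x[:2];print('centre,r',f.x,f.fun.round(4))
print('hole ang',np.degrees(np.arctan2(*(P-c).T[::-1])).round(1))
b=ray('top',(280.39,273.6),.084)[:2]; print('b',b,np.hypot(*(b-c)),np.degrees(np.arctan2(*(b-c)[::-1])))
print('scene proj centre/button',proj('scene',[[*c,.062],[*b,.084]]), 'seen btn', (288/3.7+220,113/3.7+150))
print('scene b',ray('scene',(288/3.7+219.8,110/3.7+149.8),.084))
s=ctrl.get_state(); R=Ro.from_quat(s['tcp_rot']).as_matrix(); print(R.round(4)); 
print('delta',R.T@(np.array([*b,.2])-s['eef_pos']))
print(ctrl.camera_info('wrist'))
E
```

```text
centre,r [0.57289526 0.02302888 0.11818423] [ 0.0008 -0.0004  0.     -0.      0.0003 -0.0002 -0.0005]
hole ang [   3.5  -41.2  -86.2 -130.9  138.9   93.1   48.3]
b [0.45615039 0.01563942] 0.11697850553947534 -176.37824920235457
scene proj centre/button [[293.11042647 209.09632295]
 [297.60759696 179.36753873]] seen btn (297.8378378378378, 180.54054054054055)
scene b [0.45698752 0.01587135 0.084     ]
[[-9.20e-01  3.92e-01 -1.20e-03]
 [ 3.92e-01  9.20e-01 -1.80e-03]
 [ 4.00e-04 -2.10e-03 -1.00e+00]]
delta [-0.41365438 -0.48113434  0.04792845]
{'fx': 306.18736923650334, 'fy': 306.18736923650334, 'cx': 278.56022510932723, 'cy': 202.5202241774901, 'mount': array([[ 3.11437730e-04, -9.54743104e-01, -2.97431520e-01,
         7.61524057e-02],
       [ 9.99999577e-01,  5.54924383e-04, -7.34194649e-04,
         1.11008310e-03],
       [ 8.66019280e-04, -2.97431165e-01,  9.54742872e-01,
        -1.26322723e-01],
       [ 0.00000000e+00,  0.00000000e+00,  0.00000000e+00,
         1.00000000e+00]])}
```

Candidates for the button, top-view pixels:
- The black disc with a collar on the rim at (280.4,273.6).
- The hub cap at (279,230), which is in the middle and grey.
- The camera column knob at (302,157).
- The index-plate holes, such as (250,262), which are small and fixed.

I choose the rim disc. It lies 117 mm from the fitted axis at -176.4°, and the scene view agrees within 1 mm. The crop confirms it.

Call:
carry_out([
  {"delta_pos": [-0.413,-0.481,0],"delta_rot": [0,0,0],"claw": 0},
  {"delta_pos": [-0.413,-0.481,0],"delta_rot": [0,0,0],"claw": 0},
  {"delta_pos": [-0.413,-0.481,0],"delta_rot": [0,0,0],"claw": 0},
  {"delta_pos": [-0.413,-0.481,0],"delta_rot": [0,0,0],"claw": 0},
  {"delta_pos": [-0.413,-0.481,0],"delta_rot": [0,0,0],"claw": 0},
  {"delta_pos": [-0.413,-0.481,0],"delta_rot": [0,0,0],"claw": 0},
  {"delta_pos": [-0.413,-0.481,0],"delta_rot": [0,0,0],"claw": 0},
  {"delta_pos": [-0.413,-0.481,0],"delta_rot": [0,0,0],"claw": 0},
], force=40)

```text
time: 0.77
eef_pos: [0.3647, 0.3012, 0.2477]
tcp_rot: [0.2, 0.98, -0.001, -0.001]
contact_force: [0.8, -0.2, 0.8]
opening: -0.002
```

```bash
cat > d.py <<'E'
from h import *
from scipy.spatial.transform import Rotation as Ro
import sys
def delta(p):
    s=ctrl.get_state(); R=Ro.from_quat(s['tcp_rot']).as_matrix()
    return s,R.T@(np.array(p)-s['eef_pos'])
if __name__=='__main__':
    s,d=delta([float(a) for a in sys.argv[1:4]]); print(s['time'],s['eef_pos'].round(4),s['contact_force'].round(2),s['opening'],'delta',d.round(4), s['qpos'].round(3), s['tcp_rot'].round(4))
E
python3 d.py .4555 .0157 .19
```

```text
0.7667 [0.3647 0.3012 0.2477] [ 0.83 -0.18  0.85] -0.002317041110543675 delta [-0.1953 -0.227   0.0582] [ 4.760e-01 -1.710e-01  2.056e+00 -1.000e-03  1.258e+00 -6.920e-01] [ 1.997e-01  9.799e-01 -1.200e-03 -5.000e-04]
```

Call:
carry_out([
  {"delta_pos": [-0.195,-0.227,0.02],"delta_rot": [0,0,0],"claw": 0},
  {"delta_pos": [-0.195,-0.227,0.02],"delta_rot": [0,0,0],"claw": 0},
  {"delta_pos": [-0.195,-0.227,0.02],"delta_rot": [0,0,0],"claw": 0},
  {"delta_pos": [-0.195,-0.227,0.02],"delta_rot": [0,0,0],"claw": 0},
  {"delta_pos": [-0.195,-0.227,0.02],"delta_rot": [0,0,0],"claw": 0},
  {"delta_pos": [-0.195,-0.227,0.02],"delta_rot": [0,0,0],"claw": 0},
  {"delta_pos": [-0.195,-0.227,0.02],"delta_rot": [0,0,0],"claw": 0},
  {"delta_pos": [-0.195,-0.227,0.02],"delta_rot": [0,0,0],"claw": 0},
])

```text
time: 1.43
eef_pos: [0.456, 0.0113, 0.2276]
tcp_rot: [0.202, 0.979, -0.002, -0.0]
contact_force: [-0.9, -0.4, 0.1]
opening: 0.002
```

```bash
python3 d.py .4555 .0157 .13;  python3 - <<'E'
from h import *
im,d=ctrl.read_camera('wrist'); cv2.imwrite('pics/w1.png',np.clip(255*(im/255.)**.6,0,255).astype(np.uint8)[:,:,::-1])
s=ctrl.get_state(); np.savez('w1.npz',im=im,d=d,p=s['eef_pos'],q=s['tcp_rot'])
E
```

```text
1.4333 [0.456  0.0113 0.2276] [-0.93 -0.45  0.08] 0.002030764576383016 delta [0.0022 0.0042 0.0976] [-0.196 -0.195  2.114 -0.005  1.223 -1.358] [ 2.022e-01  9.793e-01 -2.100e-03 -4.000e-04]
```

View pics/w1.png

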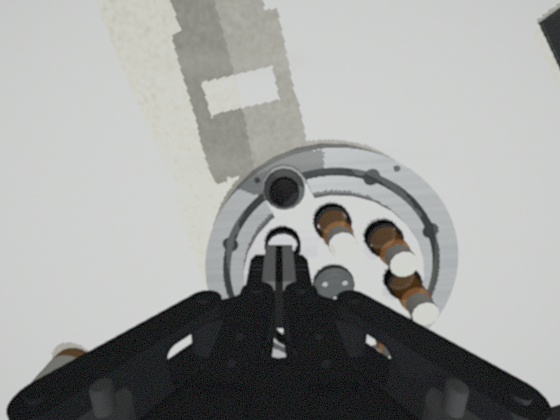

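The wrist view shows the button as a black disc on its collar at (286,188). The shut fingertips are at (280,258), seen in perspective.

```bash
python3 - <<'E'
from d import *
c=ctrl.camera_info('wrist'); z=np.load('w1.npz'); M=c['mount']; R=Ro.from_quat(z['q']).as_matrix()
g=z['im'].mean(2)[165:212,262:310]; m=(g<40).astype(np.uint8)
n,l,st,ce=cv2.connectedComponentsWithStats(m); i=1+st[1:,4].argmax(); uv=ce[i]+[262,165]; print(uv,st[i])
o=z['p']+R@M[:3,3]; d=R@M[:3,:3]@np.array([(uv[0]-c['cx'])/c['fx'],(uv[1]-c['cy'])/c['fy'],1])
print(o+d*(.084-o[2])/d[2])
s,dd=delta([.456,.016,.128]);print(s['eef_pos'],dd)
E
```

```text
[282.18619437 188.51771117] [   0    5   41   38 1101]
[0.45227361 0.0176409  0.084     ]
[0.45593254 0.01210057 0.22754655] [0.00140231 0.00399556 0.09953288]
```

Call:
carry_out([
  {"delta_pos": [0.002,0.003,0.03],"delta_rot": [0,0,0],"claw": 0},
  {"delta_pos": [0.002,0.003,0.06],"delta_rot": [0,0,0],"claw": 0},
  {"delta_pos": [0.002,0.003,0.09],"delta_rot": [0,0,0],"claw": 0},
  {"delta_pos": [0.002,0.003,0.11],"delta_rot": [0,0,0],"claw": 0},
  {"delta_pos": [0.002,0.003,0.118],"delta_rot": [0,0,0],"claw": 0},
  {"delta_pos": [0.002,0.003,0.118],"delta_rot": [0,0,0],"claw": 0},
  {"delta_pos": [0.002,0.003,0.118],"delta_rot": [0,0,0],"claw": 0},
])

```text
time: 2.07
eef_pos: [0.4552, 0.0159, 0.11]
tcp_rot: [0.202, 0.979, -0.002, -0.001]
contact_force: [0.5, 0.1, 0.7]
opening: -0.001
```

```bash
python3 d.py .4552 .0156 .1010;python3 - <<'E'
from h import *
im,d=ctrl.read_camera('wrist'); cv2.imwrite('pics/w2.png',np.clip(255*(im/255.)**.5,0,255).astype(np.uint8)[:,:,::-1])
E
```

```text
2.0667 [0.4552 0.0159 0.11  ] [0.46 0.1  0.65] -0.0006798515815029421 delta [-0.0001 -0.0003  0.009 ] [-0.187 -0.036  2.207 -0.004  0.971 -1.348] [ 2.020e-01  9.794e-01 -1.700e-03 -7.000e-04]
```

View pics/w2.png

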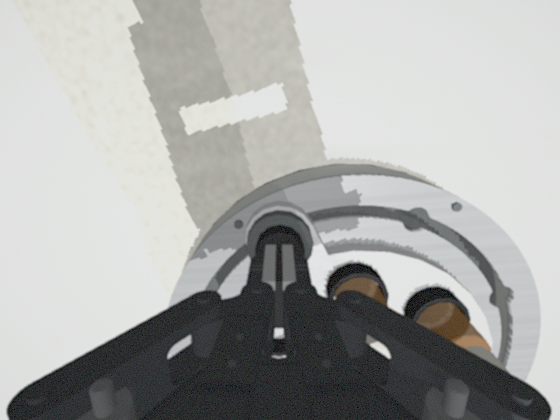

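The fingertips stand centred over the button, whose rim shows around them at (279,235). Next I press down.

Call:
carry_out([
  {"delta_pos": [0,0,0.006],"delta_rot": [0,0,0],"claw": 0},
  {"delta_pos": [0,0,0.01],"delta_rot": [0,0,0],"claw": 0},
  {"delta_pos": [0,0,0.013],"delta_rot": [0,0,0],"claw": 0},
  {"delta_pos": [0,0,0.016],"delta_rot": [0,0,0],"claw": 0},
  {"delta_pos": [0,0,0.018],"delta_rot": [0,0,0],"claw": 0},
  {"delta_pos": [0,0,0.018],"delta_rot": [0,0,0],"claw": 0},
  {"delta_pos": [0,0,0.018],"delta_rot": [0,0,0],"claw": 0},
])

```text
time: 2.7
eef_pos: [0.4571, 0.0154, 0.0939]
tcp_rot: [0.202, 0.979, -0.002, 0.002]
contact_force: [0.8, 1.0, 5.3]
opening: 0.005
```

```bash
python3 d.py .4552 .0156 .0900
```

```text
2.7 [0.4571 0.0154 0.0939] [0.8  0.99 5.31] 0.004632408049069533 delta [ 0.0019 -0.0006  0.0039] [-0.187 -0.005  2.213 -0.004  0.931 -1.348] [ 0.2022  0.9793 -0.0016  0.0016]
```

Call:
carry_out([
  {"delta_pos": [0.001,0,0.003],"delta_rot": [0,0,0],"claw": 0},
  {"delta_pos": [0.001,0,0.005],"delta_rot": [0,0,0],"claw": 0},
  {"delta_pos": [0.001,0,0.006],"delta_rot": [0,0,0],"claw": 0},
  {"delta_pos": [0.001,0,0.006],"delta_rot": [0,0,0],"claw": 0},
])

```text
time: 3.03
eef_pos: [0.4574, 0.0153, 0.0909]
tcp_rot: [0.202, 0.979, -0.002, 0.002]
contact_force: [-5.3, -0.3, 18.5]
opening: -0.001
```

```bash
python3 d.py .4552 .0156 .0900
```

```text
3.0333 [0.4574 0.0153 0.0909] [-5.28 -0.27 18.48] -0.0005477754312976986 delta [ 0.0022 -0.0006  0.0009] [-1.870e-01  1.000e-03  2.214e+00 -5.000e-03  9.230e-01 -1.348e+00] [ 0.2019  0.9794 -0.002   0.0018]
```

It's on the stop: 18 N, TCP z 0.091. Now I work out the arc in tool axes.

```bash
cat > arc.py <<'E'
from d import *
C=np.array([.5729,.0230]); a,b,r,z=[float(v) for v in sys.argv[1:5]]
s=ctrl.get_state(); v=s['eef_pos'][:2]-C
print('t',s['time'],'pos',s['eef_pos'].round(4),'F',s['contact_force'].round(1),'ang',np.degrees(np.arctan2(v[1],v[0]))%360,'r',np.hypot(*v))
for t in np.radians(np.linspace(a,b,9)[1:]):
    print(delta([C[0]+r*np.cos(t),C[1]+r*np.sin(t),z])[1].round(4))
E
python3 arc.py 183.8 172 .1165 .0885
```

```text
t 3.0333 pos [0.4574 0.0153 0.0909] F [-5.3 -0.3 18.5] ang 183.82085829456597 r 0.11574088594312837
[0.002  0.0024 0.0023]
[0.0033 0.0051 0.0023]
[0.0045 0.0079 0.0023]
[0.0056 0.0106 0.0023]
[0.0067 0.0135 0.0023]
[0.0076 0.0163 0.0023]
[0.0085 0.0191 0.0023]
[0.0094 0.022  0.0023]
```

Call:
carry_out([
  {"delta_pos": [0.002,0.0025,0.0025],"delta_rot": [0,0,0],"claw": 0},
  {"delta_pos": [0.0035,0.005,0.0025],"delta_rot": [0,0,0],"claw": 0},
  {"delta_pos": [0.0045,0.008,0.0025],"delta_rot": [0,0,0],"claw": 0},
  {"delta_pos": [0.0055,0.0105,0.0025],"delta_rot": [0,0,0],"claw": 0},
  {"delta_pos": [0.0065,0.0135,0.0025],"delta_rot": [0,0,0],"claw": 0},
  {"delta_pos": [0.0075,0.0165,0.0025],"delta_rot": [0,0,0],"claw": 0},
  {"delta_pos": [0.0085,0.019,0.0025],"delta_rot": [0,0,0],"claw": 0},
  {"delta_pos": [0.0095,0.022,0.0025],"delta_rot": [0,0,0],"claw": 0},
])

```text
time: 3.7
eef_pos: [0.4596, 0.0387, 0.0909]
tcp_rot: [0.202, 0.979, -0.002, 0.004]
contact_force: [-1.2, -1.4, 11.7]
opening: 0.004
```

```bash
python3 arc.py 172 160 .1165 .0885; python3 - <<'E'
from h import *
im,d=ctrl.read_camera('top'); cv2.imwrite('pics/t3.png',cv2.resize(np.clip(255*(im[170:295,220:340]/255.)**.6,0,255).astype(np.uint8)[:,:,::-1],None,fx=4,fy=4,interpolation=cv2.INTER_CUBIC))
E
```

```text
t 3.7 pos [0.4596 0.0387 0.0909] F [-1.2 -1.4 11.7] ang 172.12996528366756 r 0.11440271608698907
[0.0029 0.0027 0.0024]
[0.0036 0.0056 0.0024]
[0.0042 0.0086 0.0024]
[0.0047 0.0116 0.0024]
[0.0052 0.0146 0.0023]
[0.0055 0.0177 0.0023]
[0.0058 0.0207 0.0023]
[0.006  0.0237 0.0023]
```

View pics/t3.png

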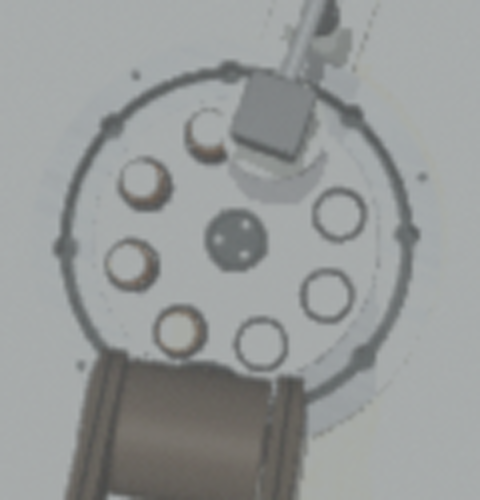

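The top view shows the wells have turned with the finger. For example, a vial is entering under the camera at (208,135) and an empty well is at (261,343). The table is following, so I continue.

Call:
carry_out([
  {"delta_pos": [0.003,0.0025,0.0025],"delta_rot": [0,0,0],"claw": 0},
  {"delta_pos": [0.0035,0.0055,0.0025],"delta_rot": [0,0,0],"claw": 0},
  {"delta_pos": [0.004,0.0085,0.0025],"delta_rot": [0,0,0],"claw": 0},
  {"delta_pos": [0.0045,0.0115,0.0025],"delta_rot": [0,0,0],"claw": 0},
  {"delta_pos": [0.005,0.0145,0.0025],"delta_rot": [0,0,0],"claw": 0},
  {"delta_pos": [0.0055,0.0175,0.0025],"delta_rot": [0,0,0],"claw": 0},
  {"delta_pos": [0.006,0.0205,0.0025],"delta_rot": [0,0,0],"claw": 0},
  {"delta_pos": [0.006,0.0235,0.0025],"delta_rot": [0,0,0],"claw": 0},
])

```text
time: 4.42
eef_pos: [0.4659, 0.0627, 0.091]
tcp_rot: [0.202, 0.979, -0.002, 0.007]
contact_force: [-1.1, -0.4, 11.4]
opening: 0.0
```

```bash
python3 arc.py 160 149 .1165 .0882
```

```text
t 4.4167 pos [0.4659 0.0627 0.091 ] F [-1.1 -0.4 11.4] ang 159.6529234481649 r 0.11417120608689221
[0.0025 0.002  0.0027]
[0.0025 0.0048 0.0027]
[0.0025 0.0076 0.0027]
[0.0024 0.0104 0.0027]
[0.0023 0.0131 0.0027]
[0.0021 0.0159 0.0027]
[0.0018 0.0187 0.0027]
[0.0015 0.0215 0.0027]
```

Call:
carry_out([
  {"delta_pos": [0.0025,0.002,0.0025],"delta_rot": [0.002,0.005,0],"claw": 0},
  {"delta_pos": [0.0025,0.005,0.0025],"delta_rot": [0.002,0.01,0],"claw": 0},
  {"delta_pos": [0.0025,0.0075,0.0025],"delta_rot": [0.002,0.01,0],"claw": 0},
  {"delta_pos": [0.0025,0.0105,0.0025],"delta_rot": [0.002,0.01,0],"claw": 0},
  {"delta_pos": [0.0025,0.013,0.0025],"delta_rot": [0.002,0.01,0],"claw": 0},
  {"delta_pos": [0.002,0.016,0.0025],"delta_rot": [0.002,0.01,0],"claw": 0},
  {"delta_pos": [0.002,0.0185,0.0025],"delta_rot": [0.002,0.01,0],"claw": 0},
  {"delta_pos": [0.0015,0.0215,0.0025],"delta_rot": [0.002,0.01,0],"claw": 0},
])

```text
time: 5.08
eef_pos: [0.4753, 0.0827, 0.091]
tcp_rot: [0.202, 0.979, -0.002, 0.004]
contact_force: [-1.1, -0.7, 11.2]
opening: -0.002
```

```bash
python3 arc.py 149 139 .1165 .0882; python3 - <<'E'
from h import *
im,d=ctrl.read_camera('top'); np.savez('t4.npz',im=im); cv2.imwrite('pics/t4.png',cv2.resize(np.clip(255*(im[170:295,220:340]/255.)**.6,0,255).astype(np.uint8)[:,:,::-1],None,fx=4,fy=4,interpolation=cv2.INTER_CUBIC))
E
```

```text
t 5.0833 pos [0.4753 0.0827 0.091 ] F [-1.1 -0.7 11.2] ang 148.5582428790625 r 0.11435754443249267
[0.0019 0.0019 0.0027]
[0.0015 0.0044 0.0027]
[0.001  0.0069 0.0027]
[0.0005 0.0094 0.0027]
[-0.0001  0.0119  0.0027]
[-0.0008  0.0144  0.0027]
[-0.0015  0.0168  0.0027]
[-0.0022  0.0192  0.0027]
```

View pics/t4.png

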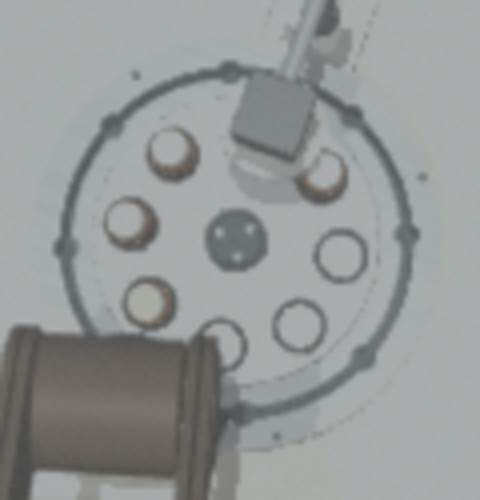

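```bash
cat > wells.py <<'E'
from h import *
C=np.array([.5729,.0230])
def A(pts,s,off):
    o=[]
    for p in pts:
        P=ray('top',(np.array(p)+.5)/s-.5+off,.074)[:2]-C; o.append((round(np.degrees(np.arctan2(P[1],P[0])),1),round(np.hypot(*P),4)))
    return o
E
python3 - <<'E'
from wells import *
print(A([(317,336),(320,405),(273,456)],3.4,[210,120]))
print(A([(339,215),(327,296),(261,343)],4,[220,170]))
print(A([(341,255),(299,326)],4,[220,170]))
E
```

```text
[(np.float64(-64.0), np.float64(0.0718)), (np.float64(-108.8), np.float64(0.0718)), (np.float64(-153.7), np.float64(0.0714))]
[(np.float64(-75.1), np.float64(0.0712)), (np.float64(-120.4), np.float64(0.0716)), (np.float64(-165.2), np.float64(0.071))]
[(np.float64(-96.9), np.float64(0.0712)), (np.float64(-142.6), np.float64(0.0714))]
```

The table has turned about 33.4° against 35.2° for the fingertip, so there is a slip of about 1.8°. I'll push on about 11° and measure again before letting go.

```bash
python3 arc.py 148.6 137.4 .116 .0882
```

```text
t 5.1333 pos [0.4756 0.0831 0.091 ] F [-0.8  0.2 11. ] ang 148.3018994080944 r 0.1143755273140558
[0.0013 0.0024 0.0028]
[0.0008 0.0052 0.0028]
[0.0002 0.008  0.0028]
[-0.0004  0.0108  0.0028]
[-0.0011  0.0135  0.0028]
[-0.0019  0.0162  0.0028]
[-0.0027  0.019   0.0028]
[-0.0036  0.0216  0.0028]
```

Call:
carry_out([
  {"delta_pos": [0.0015,0.0025,0.0025],"delta_rot": [0.001,0.005,0],"claw": 0},
  {"delta_pos": [0.001,0.005,0.0025],"delta_rot": [0.001,0.008,0],"claw": 0},
  {"delta_pos": [0,0.008,0.0025],"delta_rot": [0.001,0.008,0],"claw": 0},
  {"delta_pos": [-0.0005,0.011,0.0025],"delta_rot": [0.001,0.008,0],"claw": 0},
  {"delta_pos": [-0.001,0.0135,0.0025],"delta_rot": [0.001,0.008,0],"claw": 0},
  {"delta_pos": [-0.002,0.0165,0.0025],"delta_rot": [0.001,0.008,0],"claw": 0},
  {"delta_pos": [-0.003,0.019,0.0025],"delta_rot": [0.001,0.008,0],"claw": 0},
  {"delta_pos": [-0.0035,0.0215,0.0025],"delta_rot": [0.001,0.008,0],"claw": 0},
])

```text
time: 5.8
eef_pos: [0.4895, 0.1012, 0.091]
tcp_rot: [0.202, 0.979, -0.001, 0.002]
contact_force: [0.1, -1.7, 11.2]
opening: -0.002
```

```bash
python3 d.py .4844 .1011 .0882; python3 arc.py 138 137 .116 .0882|head -1; python3 - <<'E'
from h import *
im,d=ctrl.read_camera('top'); cv2.imwrite('pics/t5.png',cv2.resize(np.clip(255*(im[185:285,230:330]/255.)**.6,0,255).astype(np.uint8)[:,:,::-1],None,fx=6,fy=6,interpolation=cv2.INTER_CUBIC))
E
```

```text
5.8 [0.4895 0.1012 0.091 ] [ 0.05 -1.66 11.17] -0.0019273316633980572 delta [ 0.0047 -0.0021  0.0028] [ 2.000e-03  9.400e-02  2.116e+00 -4.000e-03  9.270e-01 -1.159e+00] [ 0.2019  0.9794 -0.0013  0.0025]
t 5.8 pos [0.4895 0.1012 0.091 ] F [ 0.1 -1.7 11.2] ang 136.8266664207801 r 0.114290011083387
```

View pics/t5.png

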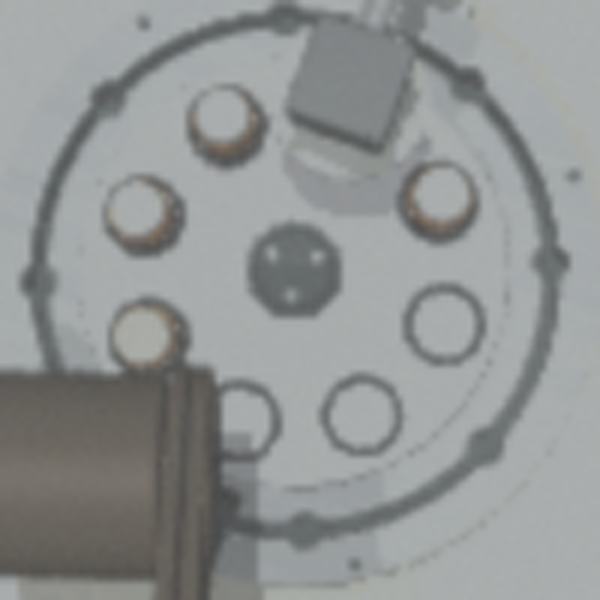

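```bash
python3 - <<'E'
from wells import *
print(A([(444,324),(362,413),(240,420)],6,[230,185]))
E
```

```text
[(np.float64(-108.5), np.float64(0.0711)), (np.float64(-153.5), np.float64(0.0706)), (np.float64(161.3), np.float64(0.0713))]
```

The three empty wells are at -108.5°, -153.5° and 161.3°. That is 44.7° of turn, about 0.6 mm from the hole along the arc. I lift straight up.

Call:
carry_out([
  {"delta_pos": [0,0,-0.004],"delta_rot": [0,0,0],"claw": 0},
  {"delta_pos": [0,0,-0.012],"delta_rot": [0,0,0],"claw": 0},
  {"delta_pos": [0,0,-0.025],"delta_rot": [0,0,0],"claw": 0},
  {"delta_pos": [0,0,-0.05],"delta_rot": [0,0,0],"claw": 0},
  {"delta_pos": [0,0,-0.08],"delta_rot": [0,0,0],"claw": 0},
  {"delta_pos": [0,0,-0.1],"delta_rot": [0,0,0],"claw": 0},
  {"delta_pos": [0,0,-0.12],"delta_rot": [0,0,0],"claw": 0},
  {"delta_pos": [0,0,-0.13],"delta_rot": [0,0,0],"claw": 0},
])

```text
time: 6.52
eef_pos: [0.4897, 0.1018, 0.2233]
tcp_rot: [0.202, 0.979, -0.001, 0.004]
contact_force: [0.0, -0.3, 0.3]
opening: 0.005
```

Call:
carry_out([
  {"delta_pos": [0.04,0.03,0],"delta_rot": [0,0,0],"claw": 0},
  {"delta_pos": [0.04,0.07,0],"delta_rot": [0,0,0],"claw": 0},
  {"delta_pos": [0.04,0.11,0],"delta_rot": [0,0,0],"claw": 0},
  {"delta_pos": [0.04,0.15,0],"delta_rot": [0,0,0],"claw": 0},
  {"delta_pos": [0.04,0.18,0],"delta_rot": [0,0,0],"claw": 0},
  {"delta_pos": [0.04,0.2,0],"delta_rot": [0,0,0],"claw": 0},
  {"delta_pos": [0.04,0.2,0],"delta_rot": [0,0,0],"claw": 0},
  {"delta_pos": [0.04,0.2,0],"delta_rot": [0,0,0],"claw": 0},
])

```text
time: 7.18
eef_pos: [0.5314, 0.3015, 0.2213]
tcp_rot: [0.201, 0.98, -0.002, 0.003]
contact_force: [-0.5, 0.7, -0.4]
opening: 0.0
```

```bash
python3 - <<'E'
from h import *
s=ctrl.get_state(); print(s['time'],s['eef_pos'],s['contact_force'])
for n,(a,b,c,d) in {'top':(185,285,230,330),'scene':(150,270,220,360)}.items():
    im,dd=ctrl.read_camera(n); np.savez(n+'6.npz',im=im,d=dd); k=6 if n=='top' else 5
    cv2.imwrite(f'pics/{n}6.png',cv2.resize(np.clip(255*(im[a:b,c:d]/255.)**.6,0,255).astype(np.uint8)[:,:,::-1],None,fx=k,fy=k,interpolation=cv2.INTER_CUBIC))
im,d=ctrl.read_camera('wrist'); cv2.imwrite('pics/w6.png',np.clip(255*(im/255.)**.5,0,255).astype(np.uint8)[:,:,::-1]); np.savez('w6.npz',im=im,d=d,p=s['eef_pos'],q=s['tcp_rot'])
E
```

```text
7.1833 [0.531375   0.30154653 0.22129925] [-0.45555452  0.66065388 -0.3788296 ]
```

View pics/top6.png

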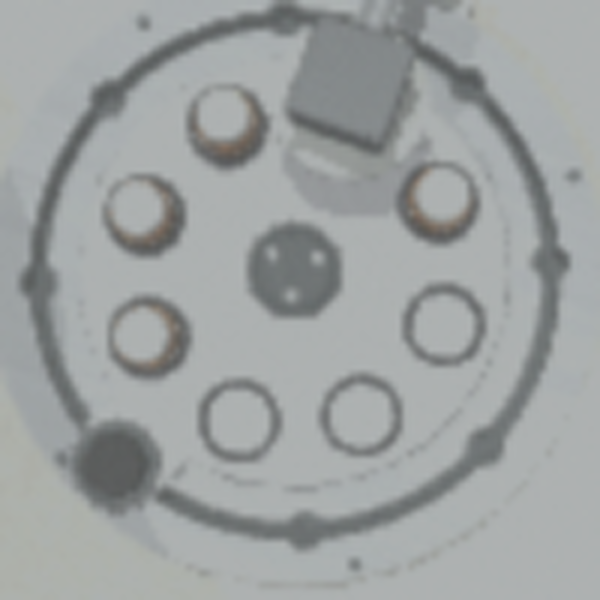

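View pics/scene6.png

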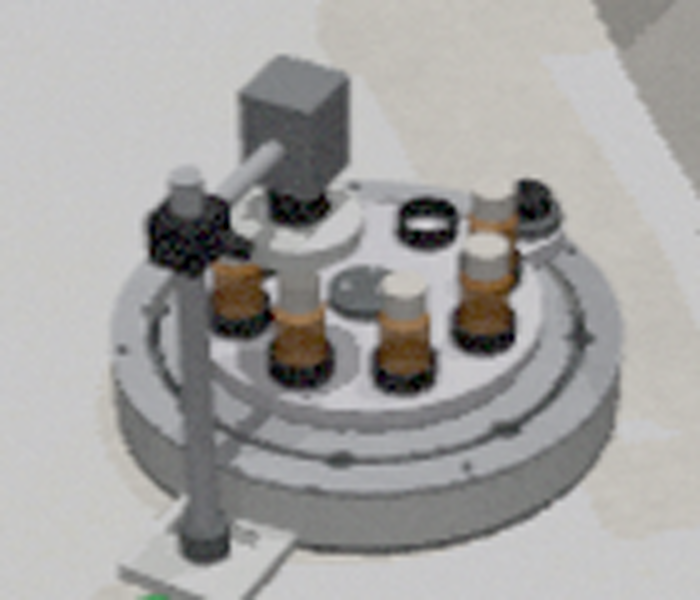

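View pics/w6.png

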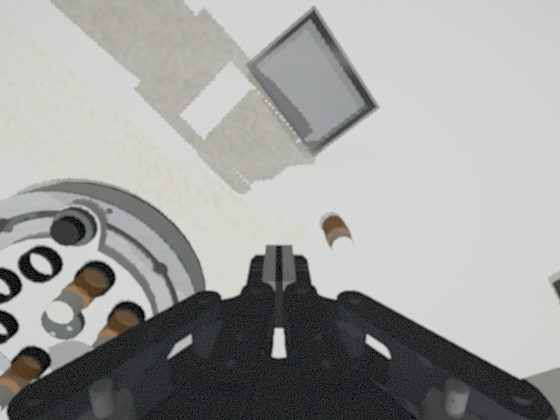

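The top view shows the table at the next hole, with the button at (117,463) in the crop. The scene view shows a vial under the lens at (300,320) and the button proud at (537,205). I check the button's height by depth.

```bash
python3 - <<'E'
from d import *
from wells import A
print(A([(444,324),(362,413),(239,420)],6,[230,185]))
b=ray('top',(117.5/6-.5+230,463.5/6-.5+185),.084); v=b[:2]-[.5729,.023]; print('button',b,np.hypot(*v),np.degrees(np.arctan2(v[1],v[0])))
z=np.load('w6.npz'); c=ctrl.camera_info('wrist'); R=Ro.from_quat(z['q']).as_matrix(); M=c['mount']
v,u=np.mgrid[:420,:560]; D=z['d']
P=np.stack([(u-c['cx'])/c['fx']*D,(v-c['cy'])/c['fy']*D,D],-1)@M[:3,:3].T+M[:3,3]; W=P@R.T+z['p']
print('wrist btn z',np.median(W[221:232,68:78,2]),'table z',np.median(W[290:296,25:33,2]),'bench',np.median(W[200:220,250:270,2]))
z0=np.load('w1.npz'); D=z0['d'];P=np.stack([(u-c['cx'])/c['fx']*D,(v-c['cy'])/c['fy']*D,D],-1)@M[:3,:3].T+M[:3,3]; W0=P@Ro.from_quat(z0['q']).as_matrix().T+z0['p']
print('before btn z',np.median(W0[183:193,282:292,2]))
for n in('top0','top6'):
    d=np.load(n+'.npz')['d']; print(n,[np.median(d[y-2:y+3,x-2:x+3]) for x,y in ((280,273),(249,262))])
E
```

```text
[(np.float64(-108.5), np.float64(0.0711)), (np.float64(-153.5), np.float64(0.0706)), (np.float64(160.9), np.float64(0.0714))]
button [0.48530677 0.09955497 0.084     ] 0.1163324392698745 138.84710204527346
wrist btn z 0.08393958579657249 table z 0.062629411131397 bench 0.00013785077678613034
before btn z 0.08460200029092087
top0 [np.float32(1.2273762), np.float32(1.3068461)]
top6 [np.float32(1.3035353), np.float32(1.232119)]
```

The button reads 83.9 mm high, fully up, and stands at 138.8° where the hole is at 138.6–138.9°. The table is locked one hole on, and the robot is clear.

```bash
python3 -c "
from plant import ctrl
print(ctrl.get_state()['time']); print(ctrl.sign_off())"
```

```text
7.3333
the job is handed in; nothing more can be done
None
```

I indexed the turntable one hole clockwise, and the job was handed in at 7.3 s of the 43 s allowed. With the gripper shut, I pressed the button to its stop, kept it down at about 11 N while I pushed the table round, then lifted straight up and moved clear.

**Last checks:**
- **Turn:** the button went from -176.4° to 138.8°, which is 44.8°. The wells give about 44.7–45°. The next hole was measured at 138.6–138.9°.
- **Plunger:** the top of the button is 83.9 mm above the bench (nominal 84 mm), so it is fully up.
- **Surroundings:** the five vials stand upright in their wells, and one is now under the lens. The spare vial and box are standing in the last wrist picture. I did not look at the bottle again, but the arm stayed away from it.

**Disagreement:** the fingertip slipped about 2° on the button during the push. I measured the table's angle from the wells and made up the difference before letting go.

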